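# Feed one spacer and slide it onto the inspection card

## Task

Press the feeder's plunger down once, all the way, and let it come back up, so that one brass spacer ring comes out at the front. Then, with the fingertips, slide that ring sideways along the baseboard until it lies wholly on the square inspection card. Do not pick the ring up, and leave the other rings in the feeder and the tin and battery where they are.

Things in the scene. Friction and masses are not known exactly. Their poses are not given: they have to be found in the camera images.
- feeder: Fixed spacer feeder on a T-shaped dark wooden baseboard whose top (deck) is 12 mm over the bench (deck: x -125 to +30, y +-230 mm; lip 3 mm high along its front edge). Magazine with clear front: x -26 to +24 mm, 50 mm wide, 56 mm high; feet 4 mm high to y +-40. Plunger housing behind: x +24 to +98, 48 wide, 44 high. Origin: on the deck under the ring stack; -x points out of the outlet, roughly to the robot.
- outlet (a point): Middle of the outlet, on the deck at the feeder's front: a 14 mm high, 41 mm wide gap under the clear front. A full press drives a blade that slides the lowest ring out along the feeder's -x onto the deck, level and without a step, its centre about 26 mm beyond this point (farther after a fast press; the front lip stops it). When the plunger returns, the rings above drop down.
- plunger_top (a point): Centre of the top of the plunger's round black cap (32 mm across), 65 mm behind the feeder's origin (+x), 78 mm above the deck when up. It moves down with the plunger.
- plunger (a joint): Plunger travel in m: 0 = up (at rest), 0.023 = fully down. A spring brings it back up when let go. Pressing it slowly all the way down takes about 8 to 13 N (spring 5 to 7.3 N, damping 60 N s/m and the drag of the rings), more against the stop; the blade moves 2.3 times as far as the plunger.
- spacer_1: Brass spacer ring, 40 mm outside diameter, 10 mm high, 12 mm hole, 40 g: the lowest of four equal rings stacked in the magazine, the one that comes out. Origin: centre of its underside.
- spacer_2: Second ring from below, same as spacer_1; must stay in the magazine (it drops 10 mm when the lowest one is out). Origin: centre of its underside.
- spacer_3: Third ring from below, must stay in the magazine.
- spacer_4: Top ring of the stack, must stay in the magazine.
- card: Square white paper card, 90 x 90 mm, with a thin grey border line, flat on the deck of the baseboard, to the left or to the right of the outlet (the tin is on the other side). It lies flush (about 1 mm) and offers no edge to catch on. Origin: centre of the card, on the deck; x and y axes along its edges.
- rosin_tin: Bystander: round shallow tin, 60 mm across, 18 mm high, loose on the deck, on the side of the outlet away from the card. Origin: centre of its underside.
- battery: Bystander: small block battery standing upright, 18 x 26 x 48 mm, loose on the bench, behind and to the right of the feeder. Origin: centre of its underside.
There are look-alikes about, which are no part of the job. Leave any grey look-alike of the spacer_4 alone.

How it is judged:
By the outcome, as a careful person would: the job done as asked, in the order asked, and still so for the second after the job is handed in, with the robot touching nothing.
It also fails if it takes over 48 s, if anything falls off the work surface, if the arm or the gripper's body presses on something with over 40 N, if the wrist force passes 120 N, or if a joint passes its speed limit or range.

## Robot

A 7-joint arm with a two-finger parallel gripper is mounted at the origin on a cart in front of the work surface, level with it; the furniture and walls round the work are solid. World frame = base frame: x ahead of the robot, y to its left, z up, the work surface at z = 0. Lengths are in m, angles in rad, forces in N, time in s.
With the tool pointing down it reaches from about 0.4 to 0.85 m from the base axis. Payload 10.4 kg.
Tool frame: the origin (TCP) lies midway between the tips of the shut fingers; the grasp point (between the pads) lies 19 mm behind it; z points along the fingers, x is the direction in which the jaws open and shut, and the axes are right-handed (so a half turn about z gives the same grasp; the last joint's range is limited). The gripper opens to 85 mm and grips with 20 to 120 N. Pads are 22 mm wide; open, the fingers measure 114 mm over their backs; the gripper's body (76 mm by 85 mm) begins 54 mm behind the grasp point. The pads swing forward as they close: fully open they stand 13 mm farther back than shut.
Start: joints at [1.149, 0.332, -0.065, 1.46, 0.022, 1.35, -0.088], TCP at [0.243, -0.576, 0.231] pointing down, gripper open.
Joint ranges: [-2.6, 2.6], [-0.5, 2.12], [-1.47, 1.34], [0.16, 2.42], [-1.27, 4.41], [0.06, 2.06], [-2.6, 2.6]. Speed limits (rad/s): [2.22, 2.22, 2.79, 2.79, 3.14, 3.14, 3.14].

## Interface

Orientations are given as a unit quaternion [x, y, z, w].
In Python, from workcell import monitor, eyes, ticket, models gives the robot as it stands.
- The arm moves only by the tool servo_tool, never from a script. Its argument "motion" is a list of rows, each a list of 7 numbers: the opening, from 0 (shut) to 1 (fully open), then the shift along the tool's x, y, z in m, then the turn, a rotation vector about the tool's x, y, z in degrees. In form: [[fingers, tx, ty, tz, rx, ry, rz], ...]. A call has 1 to 20 rows; each row is the pose to reach, as a shift and turn from the pose commanded when the call began, along the tool's axes at that moment; what a row does not reach only later rows make up. A row lasts 1/8 s, in which the tool goes at most 62.5 mm and 10.7 degrees, less where a joint would pass 70% of its speed; a pose out of reach is approached as far as the arm can. A call with a gripper value outside its range is refused whole. The fingers move at their own pace and stop on an object; "grip_force" is the grip in N (left out, the last holds). Time passes only in rows, so rows that repeat a pose let the fingers close. It gives the time, the measured TCP pose, the force and the opening at its end, in the units of the state.
- monitor.get_obs(): the state, without advancing time (a new reading comes with each control period).
- eyes.camera(name): name is "side" or "top" or "wrist"; returns (picture, depth): 384x512x3 uint8, blue, green, red; 384x512 float32, m along the optical axis (not along the pixel's ray), 0 where there is no reading.
- eyes.camera_info(name): a dict with "intrinsics" (3x3 intrinsics, pixels), "extrinsics" (4x4, takes a point from world to camera coordinates); the wrist camera has in their place "tool_from_camera" (4x4, takes a point from camera to tool coordinates, whose origin is the TCP and whose axes are the tool frame's). Camera axes: x right, y down, z forward; pixel columns grow to the right and rows downward; lengths in m; the calibration is good to about 2 mm. A picture is of the moment at which its call begins: read the wrist's pose just before it. camera_info takes no time and is no camera call.
- ticket.hand_in(): hands the job in, once; it reports no verdict.
Trained networks look in the newest picture that a camera, given by its name, has taken for a name from the list of things; names that differ only in an ending like _2 or _b are one class to them, and where a whole thing is asked for, a point or a joint stands for the part that bears it (a point fixed in the world has none). Each returns a list of dicts, best first, with "confidence" (0 to 1); they miss things now and then, are a little off and sometimes report something else, mostly with a low value. They report only what shows in the picture. A call takes as long as a camera call. They do not tell look-alikes from the thing itself.
- models.boxes_of(camera, thing): "point" ([x, y, z] in m, in the coordinates of the camera as it stood for that picture, good to about 4 mm: the middle of the surface that is visible of it).
The state is a dict: "clock": time; "joint_pos": joint angles; "joint_velocities": joint speeds; "tau": joint torques, N m; "position": TCP position; "ee_rot": TCP orientation; "ft_force": force on the tool from outside, world axes, zero at the start; "torque": the same for the moment, N m; "grip_width": opening from 0.0 (shut) to 1.0 (fully open).
Only numpy, scipy, OpenCV 4.12 (cv2) and the standard library are available. Lean on these libraries where they do the work, as an engineer would, in place of code of your own. Each camera call takes 0.05 s, during which the arm holds its last target. There are 200 camera calls.

## Working session

There is one attempt and no reset: what is moved stays moved. The work goes in short steps, Python scripts to look and compute and a tool call to move; the robot and the scene stay as the last step left them, time stands still between calls to the robot, and variables do not carry over. Pictures are saved under pics/ and viewed, about 8 in all and at most 12, crops included, and the job is handed in when it is done.

Besides the shell and the picture viewer there is one more tool, called after ">>>" by a JSON object that holds its "method" and its "body". servo_tool: Moves the arm, as the interface text tells. Its arguments: {"type":"object","properties":{"motion":{"type":"array"},"grip_force":{"type":"number"}},"required":["motion"]}

```bash
mkdir -p pics; cat > h.py <<'E'
import numpy as np, cv2
from scipy.spatial.transform import Rotation as R
from workcell import monitor, eyes, ticket, models
def T_cw(n):  # camera->world
    i=eyes.camera_info(n)
    if 'extrinsics' in i: return np.linalg.inv(np.array(i['extrinsics']))
    o=monitor.get_obs(); T=np.eye(4); T[:3,:3]=R.from_quat(o['ee_rot']).as_matrix(); T[:3,3]=o['position']
    return T@np.array(i['tool_from_camera'])
def w(T,p): return (T@np.r_[p,1])[:3]
def cloud(n,d,T):
    K=np.array(eyes.camera_info(n)['intrinsics']); v,u=np.mgrid[:d.shape[0],:d.shape[1]]
    P=np.stack([(u-K[0,2])/K[0,0]*d,(v-K[1,2])/K[1,1]*d,d],-1)
    return P@T[:3,:3].T+T[:3,3]
E
python3 - <<'E'
from h import *
np.set_printoptions(precision=4,suppress=True)
o=monitor.get_obs();print(o['clock'],o['position'],o['ee_rot'],o['ft_force'])
ims=[]
for n in ['top','side']:
    T=T_cw(n);im,d=eyes.camera(n);cv2.imwrite(f'pics/{n}0.png',im);np.save(n+'.npy',d)
    for t in ['feeder','plunger_top','card','rosin_tin','battery','spacer_1']:
        print(n,t,[(round(b['confidence'],2),w(T,b['point'])) for b in models.boxes_of(n,t)[:5]])
E
```

```text
0.0 [ 0.2426 -0.5756  0.2305] [ 0.8332 -0.553  -0.0006 -0.0004] [-0.6485  0.3318 -0.464 ]
top feeder [(0.7, array([0.5406, 0.0705, 0.0096]))]
top plunger_top [(0.49, array([0.65  , 0.0611, 0.0894]))]
top card [(0.6, array([ 0.5388, -0.0665,  0.0098]))]
top rosin_tin [(0.68, array([0.5425, 0.2202, 0.0177])), (0.51, array([0.5404, 0.0723, 0.0123]))]
top battery [(0.47, array([ 0.7235, -0.171 ,  0.0434]))]
top spacer_1 [(0.63, array([0.5844, 0.0625, 0.0528])), (0.53, array([ 0.421 , -0.2485,  0.0102])), (0.43, array([ 0.6797, -0.0728,  0.0117]))]
side feeder [(0.81, array([0.5521, 0.0369, 0.0099]))]
side plunger_top []
side card [(0.94, array([ 0.5422, -0.0708,  0.0156]))]
side rosin_tin [(0.55, array([0.5394, 0.2112, 0.0281]))]
side battery [(0.76, array([ 0.7219, -0.1834,  0.0299])), (0.16, array([0.5538, 0.0357, 0.0073]))]
side spacer_1 [(0.62, array([ 0.4189, -0.2525,  0.0103])), (0.6, array([ 0.6831, -0.0801,  0.008 ]))]
```

View pics/top0.png

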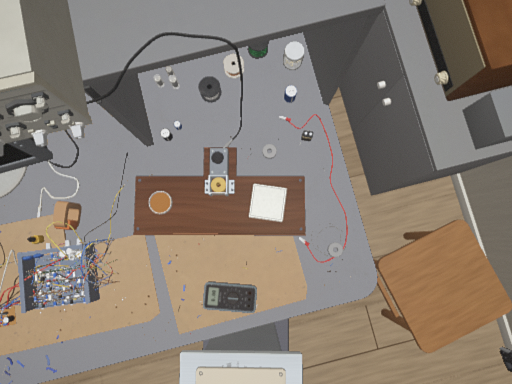

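View pics/side0.png

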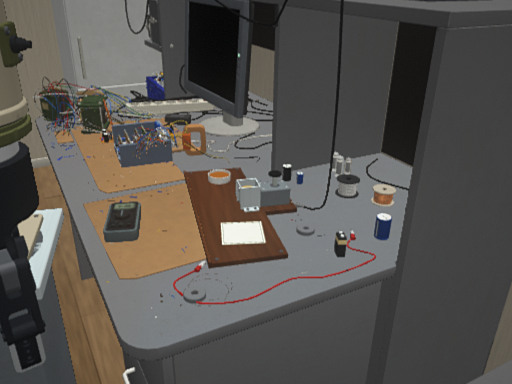

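The top view shows the feeder at (218,185), plunger cap at (218,157), card at (267,203) on the robot's right, and tin at (160,202). Grey look-alike rings are at (270,151) and (336,250). The side view agrees, and it shows a cable near the feeder's rear. I'll fit the poses precisely and check the cable.

```bash
python3 - <<'E'
from h import *
np.set_printoptions(precision=4,suppress=True)
n='top';T=T_cw(n);im=cv2.imread('pics/top0.png');d=np.load('top.npy');P=cloud(n,d,T)
x,y,z=P[...,0],P[...,1],P[...,2]
roi=(x>.3)&(x<.8)&(y>-.3)&(y<.4)
hsv=cv2.cvtColor(im,cv2.COLOR_BGR2HSV)
def fit(m,name):
    m=cv2.morphologyEx(m.astype('uint8'),cv2.MORPH_OPEN,np.ones((3,3)))
    k,l,s,c=cv2.connectedComponentsWithStats(m);i=1+s[1:,4].argmax();m=l==i
    r=cv2.minAreaRect((P[m][:,:2]*1000).astype('float32'));print(name,m.sum(),r,P[m].mean(0))
fit(roi&(hsv[...,1]>90)&(hsv[...,2]<110)&(z<.03)&(x<.625),'deck')
fit(roi&(hsv[...,1]<40)&(hsv[...,2]>190)&(z<.03)&(y<0),'card')
fit(roi&(z>.082)&(z<.1)&(abs(y-.06)<.04)&(abs(x-.65)<.04),'cap')
fit(roi&(z>.045)&(z<.076)&(abs(y-.06)<.06)&(x<.75),'housing')
m=(x>.5)&(x<1)&(abs(y-.05)<.2)&(hsv[...,2]<45)&(z>.1)
print('high dark',m.sum(),P[m][::max(1,m.sum()//15)])
for t in np.arange(.63,.9,.03):
    q=(abs(x-t)<.008)&(y<.06)&(y>-.06)&(hsv[...,2]<60); print(round(t,2),P[q].mean(0) if q.any() else None, z[q].max() if q.any() else 0)
c=im[110:260,120:320];cv2.imwrite('pics/top0c.png',cv2.resize(c,None,fx=4,fy=4,interpolation=cv2.INTER_CUBIC))
E
```

```text
deck 325 ((602.781982421875, 190.30636596679688), (15.904596328735352, 166.56155395507812), 2.385565996170044) [0.6021 0.1935 0.0116]
card 1108 ((543.363525390625, -67.62350463867188), (89.9276351928711, 89.6686019897461), 82.79060363769531) [ 0.543  -0.0676  0.0127]
cap 121 ((649.7354736328125, 63.48104476928711), (29.606164932250977, 29.094120025634766), 43.686248779296875) [0.6495 0.0633 0.0881]
housing 648 ((619.5880737304688, 63.28738021850586), (123.63268280029297, 49.34244918823242), 1.1411688327789307) [0.6166 0.063  0.0556]
high dark 130 [[ 0.774   0.1132  0.4742]
 [ 0.7549  0.1469  0.4741]
 [ 0.7552  0.0039  0.4647]
 [ 0.7555 -0.0006  0.4534]
 [ 0.7555 -0.0017  0.4387]
 [ 0.7547 -0.0028  0.4207]
 [ 0.7554 -0.0038  0.3986]
 [ 0.7099  0.1803  0.4756]
 [ 0.7573 -0.0042  0.3539]
 [ 0.7032  0.1875  0.4673]
 [ 0.7002  0.1923  0.4621]
 [ 0.6975  0.196   0.4558]
 [ 0.696   0.2007  0.4463]
 [ 0.6928  0.2108  0.4362]
 [ 0.6904  0.2186  0.4283]
 [ 0.6892  0.2369  0.4113]
 [ 0.6091  0.2412  0.5883]]
0.63 None 0
0.66 None 0
0.69 None 0
0.72 None 0
0.75 [0.7559 0.0004 0.407 ] 0.47512175312758953
0.78 None 0
0.81 None 0
0.84 None 0
0.87 None 0
0.9 None 0
```

View pics/top0c.png

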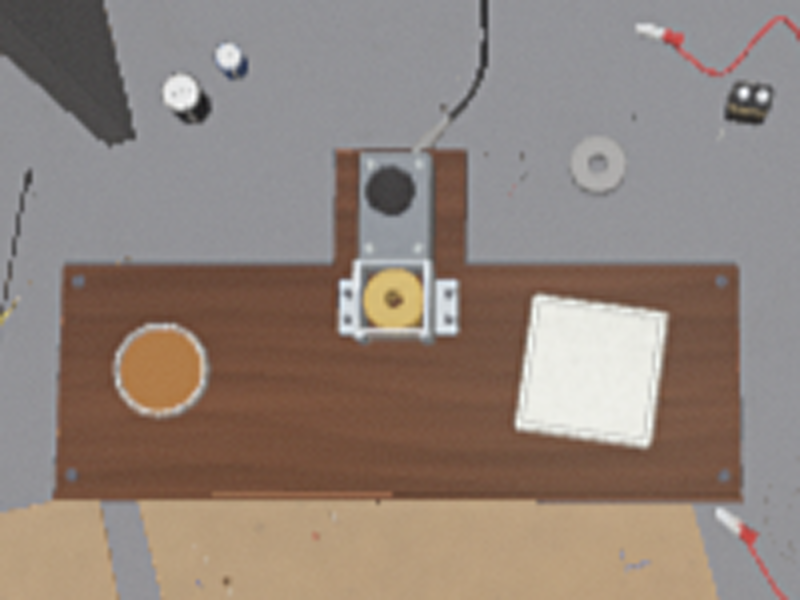

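The card centre is about (0.543, -0.068), turned about -7°. The cap is at (0.650, 0.0635). The cable hangs at x≈0.756, y≈0, clear of the tool. I'm moving above the plunger with the fingers shut and tool x along world x.

>>> {"method": "servo_tool", "body": {"motion": [[0,-0.43,-0.623,0.06,0,0,-67],[0,-0.43,-0.623,0.06,0,0,-67],[0,-0.43,-0.623,0.06,0,0,-67],[0,-0.43,-0.623,0.06,0,0,-67],[0,-0.43,-0.623,0.06,0,0,-67],[0,-0.43,-0.623,0.06,0,0,-67],[0,-0.43,-0.623,0.06,0,0,-67],[0,-0.43,-0.623,0.06,0,0,-67],[0,-0.43,-0.623,0.06,0,0,-67],[0,-0.43,-0.623,0.06,0,0,-67],[0,-0.43,-0.623,0.06,0,0,-67],[0,-0.43,-0.623,0.06,0,0,-67],[0,-0.43,-0.623,0.06,0,0,-67],[0,-0.43,-0.623,0.06,0,0,-67],[0,-0.43,-0.623,0.06,0,0,-67],[0,-0.43,-0.623,0.06,0,0,-67]]}}

```text
clock: 2.7
position: [0.6498, 0.0603, 0.1717]
ee_rot: [1.0, -0.002, 0.0, 0.0]
ft_force: [0.2, 0.1, 0.5]
grip_width: -0.001
```

```bash
python3 - <<'E'
from h import *
np.set_printoptions(precision=4,suppress=True)
o=monitor.get_obs();print(o['clock'],o['position'],R.from_quat(o['ee_rot']).as_matrix(),o['ft_force'],o['grip_width'])
print(eyes.camera_info('wrist')['tool_from_camera'])
n='wrist';T=T_cw(n);im,d=eyes.camera(n);cv2.imwrite('pics/w1.png',im);P=cloud(n,d,T)
for t in ['plunger_top','spacer_1']: print(t,[(round(b['confidence'],2),w(T,b['point'])) for b in models.boxes_of(n,t)[:4]])
z=P[...,2];m=(z>.083)&(z<.1)&(d>0)&(abs(P[...,0]-.65)<.04)&(abs(P[...,1]-.063)<.04)&(im.max(-1)<90)
print(m.sum(), (P[m].min(0)+P[m].max(0))/2 if m.any() else 0, np.ptp(P[m],0) if m.any() else 0, np.median(P[m],0))
E
```

```text
2.7 [0.6498 0.0603 0.1717] [[ 1.     -0.0049  0.0006]
 [-0.0049 -1.     -0.001 ]
 [ 0.0006  0.001  -1.    ]] [0.202  0.0973 0.5201] -0.0007100586623632
[[ 1.      0.0012 -0.0009 -0.0007]
 [-0.0009  0.9639  0.2661 -0.0653]
 [ 0.0011 -0.2661  0.9639 -0.1421]
 [ 0.      0.      0.      1.    ]]
plunger_top [(0.87, array([0.6476, 0.0605, 0.0837]))]
spacer_1 [(0.58, array([0.5865, 0.0627, 0.053 ])), (0.43, array([0.5825, 0.0578, 0.0402]))]
1335 [0.6489 0.0621 0.0882] [0.0305 0.0308 0.0062] [0.6492 0.0628 0.0885]
```

View pics/w1.png

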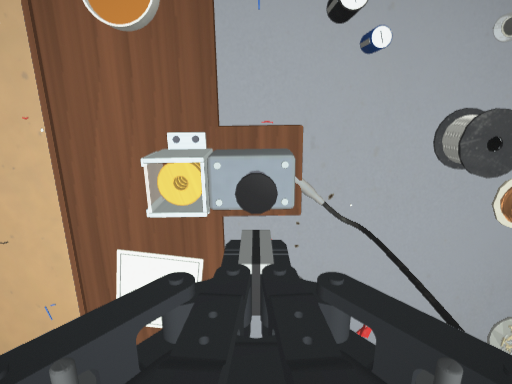

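The wrist view shows the cap at (256,192) and the fingertips just below it at (256,235). Depth puts the cap centre at about (0.649, 0.0625), top z≈0.089. I'll go down fast at first, then press slowly.

>>> {"method": "servo_tool", "body": {"motion": [[0,0,-0.001,0.03,0,0,0],[0,0,-0.001,0.06,0,0,0],[0,0,-0.001,0.074,0,0,0],[0,0,-0.001,0.08,0,0,0],[0,0,-0.001,0.083,0,0,0],[0,0,-0.001,0.086,0,0,0],[0,0,-0.001,0.089,0,0,0],[0,0,-0.001,0.092,0,0,0],[0,0,-0.001,0.095,0,0,0],[0,0,-0.001,0.098,0,0,0],[0,0,-0.001,0.101,0,0,0],[0,0,-0.001,0.103,0,0,0],[0,0,-0.001,0.103,0,0,0]]}}

```text
clock: 4.47
position: [0.6502, 0.0632, 0.07]
ee_rot: [1.0, -0.001, 0.001, 0.0]
ft_force: [-3.9, -0.5, 5.9]
grip_width: -0.003
```

>>> {"method": "servo_tool", "body": {"motion": [[0,0,0,0.002,0,0,0],[0,0,0,0.004,0,0,0],[0,0,0,0.005,0,0,0],[0,0,0,0.005,0,0,0]]}}

```text
clock: 4.97
position: [0.6504, 0.0632, 0.0671]
ee_rot: [1.0, -0.001, 0.001, 0.001]
ft_force: [-11.7, -3.4, 23.7]
grip_width: -0.001
```

Force has risen to 24 N at z=0.067, so the plunger is at its stop. I'll let it up and look.

>>> {"method": "servo_tool", "body": {"motion": [[0,0,0,-0.01,0,0,0],[0,0,0,-0.03,0,0,0],[0,0,0,-0.07,0,0,0],[0,-0.06,0,-0.1,0,0,0],[0,-0.11,-0.04,-0.1,0,0,0],[0,-0.118,-0.06,-0.1,0,0,0],[0,-0.118,-0.06,-0.1,0,0,0]]}}

```text
clock: 5.85
position: [0.5315, 0.1258, 0.1651]
ee_rot: [1.0, 0.001, 0.001, -0.0]
ft_force: [1.1, -0.8, 0.3]
grip_width: -0.003
```

```bash
python3 - <<'E'
from h import *
np.set_printoptions(precision=4,suppress=True)
o=monitor.get_obs();print(o['clock'],o['position'],o['ft_force'])
for n in ['wrist','top']:
    T=T_cw(n);im,d=eyes.camera(n);cv2.imwrite(f'pics/{n}2.png',im);P=cloud(n,d,T)
    for t in ['plunger_top','spacer_1']: print(n,t,[(round(b['confidence'],2),w(T,b['point'])) for b in models.boxes_of(n,t)[:4]])
    hsv=cv2.cvtColor(im,cv2.COLOR_BGR2HSV)
    m=(hsv[...,1]>100)&(hsv[...,2]>120)&(abs(P[...,2]-.02)<.009)&(P[...,0]>.47)&(P[...,0]<.565)&(P[...,1]<.13)
    if m.any():print(m.sum(),(P[m].min(0)+P[m].max(0))/2,np.ptp(P[m],0),P[m].mean(0))
E
```

```text
5.85 [0.5315 0.1258 0.1651] [ 1.1051 -0.8015  0.273 ]
wrist plunger_top [(0.77, array([0.6458, 0.0585, 0.0824]))]
wrist spacer_1 [(0.92, array([0.5867, 0.0578, 0.0423])), (0.73, array([0.5348, 0.0739, 0.0166])), (0.41, array([0.5904, 0.056 , 0.0282]))]
4515 [0.5175 0.0722 0.0173] [0.095  0.115  0.0125] [0.5142 0.0932 0.0124]
top plunger_top [(0.53, array([0.6517, 0.0637, 0.091 ]))]
top spacer_1 [(0.55, array([0.5348, 0.0573, 0.0243])), (0.48, array([ 0.4208, -0.2497,  0.0094])), (0.45, array([0.6493, 0.0612, 0.0929]))]
190 [ 0.5324 -0.041   0.0192] [0.0407 0.2499 0.0162] [0.5328 0.0609 0.0203]
```

View pics/wrist2.png

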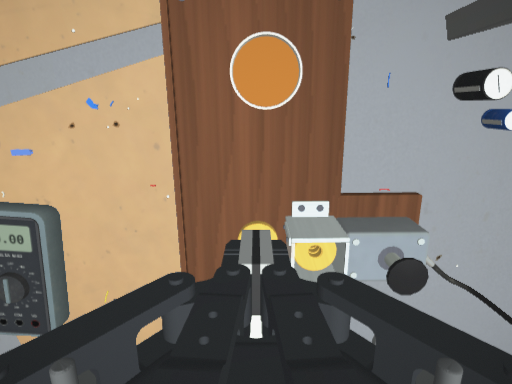

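The ring came out at (0.5325, 0.061) and the plunger is back up. I'll open the jaws slightly to make a two-point pusher. Before going down beside the magazine, I'll measure how wide the finger linkage is.

>>> {"method": "servo_tool", "body": {"motion": [[0.18,-0.001,0.014,0.06,0,0,0],[0.18,-0.001,0.014,0.07,0,0,0],[0.18,-0.001,0.014,0.07,0,0,0],[0.18,-0.001,0.014,0.07,0,0,0]]}}

```text
clock: 6.65
position: [0.5321, 0.1104, 0.0952]
ee_rot: [1.0, -0.001, 0.001, -0.0]
ft_force: [0.0, 0.1, 0.5]
grip_width: 0.184
```

```bash
python3 - <<'E'
from h import *
np.set_printoptions(precision=4,suppress=True)
o=monitor.get_obs();print(o['clock'],o['position'],o['grip_width'])
im,d=eyes.camera('wrist');P=cloud('wrist',d,np.array(eyes.camera_info('wrist')['tool_from_camera']))
g=(d>0)&(abs(P[...,0])<.09)&(P[...,1]<.06)&(P[...,1]>-.03)
for a in np.arange(-.10,.012,.008):
    m=g&(P[...,2]>a)&(P[...,2]<a+.008)
    if m.any(): q=P[m];print(round(a,3),m.sum(),q[:,0].min(),q[:,0].max(),abs(q[:,0]).min(),q[:,1].min(),q[:,1].max())
cv2.imwrite('pics/w3.png',im)
E
```

```text
6.65 [0.5321 0.1104 0.0952] 0.18392896644127593
-0.1 2524 -0.02073424887629807 0.01885172936876514 0.006564273968461486 -0.01926697704861769 -0.013038827937528877
-0.092 6848 -0.05784451748223194 0.056242412613884324 5.098110834927212e-06 -0.017278393505135388 -0.005395956798409249
-0.084 9816 -0.06038018523767941 0.05837320598576979 9.732594067962067e-08 -0.01664947830611551 0.004223006622590911
-0.076 8099 -0.05754121431245496 0.05547594533304704 7.922617887868222e-05 -0.01621655432385327 0.012252311467372351
-0.068 4406 -0.05208634658049628 0.05089336446352503 0.007772493318621001 -0.016105536446840485 0.01335465112724489
-0.06 6425 -0.047875662564157144 0.04627538990663156 0.008099714810823527 -0.011974192560792532 0.013859623238409627
-0.052 2577 -0.043209523509459474 0.04191140491526088 0.008372076418991516 -0.012290877994469526 0.013762260517901692
-0.044 1165 -0.030301670703332274 0.03493085635955665 0.0067577717788326235 -0.011951764900943601 0.01350093155851656
-0.036 554 -0.021832885328246548 0.020399622728403455 0.006734958930775768 -0.009606286415307877 0.013990315868121009
-0.028 643 -0.02219081579359907 0.020544379821952265 0.006740453409283221 -0.009677317741152415 0.01308513459746434
-0.02 577 -0.0221767330206047 0.02048072763408112 0.006737314693025978 -0.009587279126523178 0.01322451049663656
-0.012 425 -0.022222318846349735 0.020333544611580552 0.006732958343038211 -0.00939425707431546 0.013194881736840788
-0.004 28 -0.01477586906773937 0.011509090321326926 0.006774596991527883 -0.008836574668936115 0.011346317785093
```

View pics/w3.png

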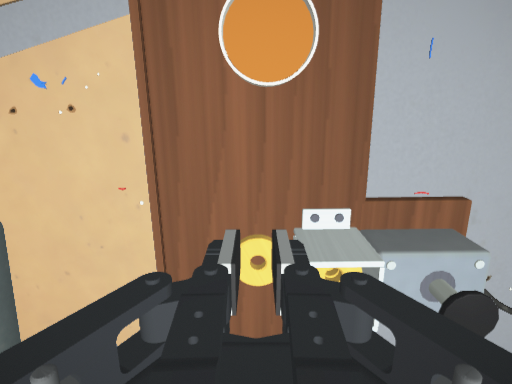

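The shut-ish linkage flares to ±45 mm only 50 mm above the tips, so it would hit the magazine with the jaws along x. I'll turn the tool 90° instead, so the flare runs along y. Then I'll lower the open jaws loosely around the ring and push with the trailing flat pad.

>>> {"method": "servo_tool", "body": {"motion": [[0.65,0,0.049,0,0,0,-90],[0.65,0,0.049,0,0,0,-90],[0.65,0,0.049,0,0,0,-90],[0.65,0,0.049,0,0,0,-90],[0.65,0,0.049,0,0,0,-90],[0.65,0,0.049,0,0,0,-90],[0.65,0,0.049,0,0,0,-90],[0.65,0,0.049,0,0,0,-90],[0.65,0,0.049,0,0,0,-90],[0.65,0,0.049,0,0,0,-90],[0.65,0,0.049,0,0,0,-90],[0.65,0,0.049,0,0,0,-90]]}}

```text
clock: 8.2
position: [0.531, 0.0606, 0.0936]
ee_rot: [0.708, 0.706, 0.0, 0.0]
ft_force: [0.2, -0.3, 0.2]
grip_width: 0.651
```

```bash
cat > look.py <<'E'
from h import *
import sys
np.set_printoptions(precision=4,suppress=True)
o=monitor.get_obs();print(o['clock'],o['position'],o['ee_rot'],o['grip_width'],o['joint_pos'])
Tt=T_cw('wrist');im,d=eyes.camera('wrist');Tc=np.array(eyes.camera_info('wrist')['tool_from_camera']);P=cloud('wrist',d,Tc);W=cloud('wrist',d,Tt)
g=(d>0)&(abs(P[...,0])<.09)&(P[...,1]<.03)&(P[...,1]>-.014)&(W[...,2]>.03)
for a in np.arange(-.044,.008,.004):
    m=g&(P[...,2]>a)&(P[...,2]<a+.004)
    if m.sum()>5: q=P[m];print(round(a,3),m.sum(),q[:,0].min(),q[:,0].max(),abs(q[:,0]).min(),q[:,1].min(),q[:,1].max())
hsv=cv2.cvtColor(im,cv2.COLOR_BGR2HSV)
m=(hsv[...,0]>18)&(hsv[...,0]<35)&(hsv[...,1]>110)&(hsv[...,2]>120)&(abs(W[...,2]-.022)<.004)&(W[...,0]<.558)
m=cv2.morphologyEx(m.astype('uint8'),cv2.MORPH_OPEN,np.ones((3,3)))>0
if m.any(): print('ring',m.sum(),(W[m].min(0)+W[m].max(0))/2,np.ptp(W[m],0))
cv2.imwrite(sys.argv[1],im)
E
python3 look.py pics/w4.png
```

```text
8.2 [0.531  0.0606 0.0936] [0.7084 0.7059 0.0001 0.0003] 0.6511988215026517 [ 0.5744  0.4053 -0.9135  1.8223  0.3602  1.0902  1.0972]
-0.044 647 -0.041141807057435906 0.042650048653950605 0.02537856956351865 -0.013238818945755522 0.004984166686843344
-0.04 468 -0.03629602266270755 0.03254062973575513 0.025403531701386175 -0.012331767036497972 0.00979421412928802
-0.036 517 -0.04310500559098578 0.03950869816125887 0.025389134833901022 -0.012577565358661162 0.01040008466192649
-0.032 515 -0.043186042972181704 0.039497197029383604 0.025412995464839522 -0.012472700265155498 0.010236587540397302
-0.028 468 -0.04361454366789005 0.03947864653089792 0.025420129144849486 -0.012745754250056425 0.010348477290222147
-0.024 431 -0.04328291402859022 0.03935704754203682 0.02545292732744354 -0.012480575142303371 0.01040628545475128
-0.02 404 -0.043073383285788525 0.0394656970131095 0.025362150328433582 -0.012375093948136025 0.010604369311381659
-0.016 366 -0.04288718286931209 0.038993432876705675 0.025483821772633086 -0.012377349436271404 0.010403015081359657
-0.012 279 -0.04198519756669211 0.03824460715139408 0.02546303067895245 -0.012307782624062819 0.010354966418487974
-0.008 166 -0.03624986774887908 0.032352327828981245 0.0254781812397515 -0.01193726208043095 0.009638595441599937
-0.004 9 -0.0299680182084263 0.025841599964499327 0.025767019901161238 -0.004764794420980975 0.005817596677132872
ring 2151 [0.5326 0.0608 0.0208] [0.0402 0.0395 0.0051]
```

View pics/w4.png

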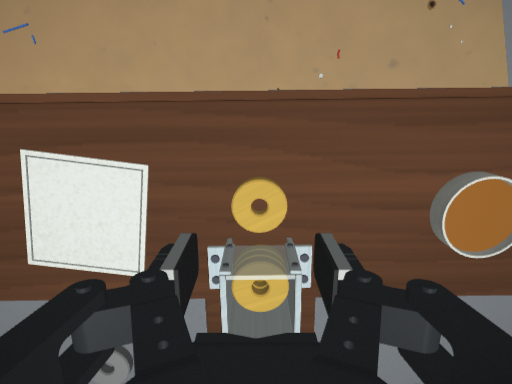

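The wrist view shows the ring at (259,206) between the open pads, card on the left at (85,212), tin on the right at (485,215). Depth gives the ring at (0.5326, 0.0608), pads at ±25.5 mm, tips about 4 mm behind the TCP. Lowering around it.

>>> {"method": "servo_tool", "body": {"motion": [[0.65,0,0.002,0.02,0,0,0],[0.65,0,0.002,0.04,0,0,0],[0.65,0,0.002,0.058,0,0,0],[0.65,0,0.002,0.07,0,0,0],[0.65,0,0.002,0.076,0,0,0],[0.65,0,0.002,0.08,0,0,0],[0.65,0,0.002,0.08,0,0,0],[0.65,0,0.002,0.08,0,0,0]]}}

```text
clock: 9.25
position: [0.5332, 0.0605, 0.0137]
ee_rot: [0.708, 0.706, 0.0, 0.0]
ft_force: [0.4, -0.7, 0.1]
grip_width: 0.647
```

```bash
python3 look.py pics/w5.png | grep -v '^-'; python3 -c "
from h import *
print(monitor.get_obs()['ft_force'])"
```

```text
9.25 [0.5332 0.0605 0.0137] [0.708  0.7062 0.0003 0.0003] 0.6470660992404347 [ 0.5063  0.5218 -0.842   1.8724  0.4722  0.9581  1.0184]
ring 4762 [0.5322 0.0612 0.0207] [0.0397 0.0397 0.0052]
[ 0.14465831  0.82286523 -0.62658559]
```

>>> {"method": "servo_tool", "body": {"motion": [[0.65,-0.004,0,0.001,0,0,0],[0.65,-0.008,0,0.001,0,0,0],[0.65,-0.013,0,0.001,0,0,0],[0.65,-0.018,0,0.001,0,0,0],[0.65,-0.024,0,0.001,0,0,0],[0.65,-0.03,0,0.001,0,0,0],[0.65,-0.036,0,0.001,0,0,0],[0.65,-0.042,0,0.001,0,0,0],[0.65,-0.048,0,0.001,0,0,0],[0.65,-0.054,0,0.001,0,0,0],[0.65,-0.06,0,0.001,0,0,0],[0.65,-0.066,0,0.001,0,0,0],[0.65,-0.07,0,0.001,0,0,0],[0.65,-0.07,0,0.001,0,0,0]]}}

```text
clock: 11.05
position: [0.5326, -0.0099, 0.0122]
ee_rot: [0.708, 0.706, -0.0, 0.0]
ft_force: [0.1, 0.4, -0.7]
grip_width: 0.649
```

```bash
python3 look.py pics/w6.png | grep -v '^-'
```

```text
11.05 [ 0.5326 -0.0099  0.0122] [ 0.7082  0.706  -0.0001  0.0001] 0.6489775463930464 [ 0.6311  0.5122 -0.83    1.8828  0.4613  0.9493  1.1555]
ring 4852 [ 0.5324 -0.0045  0.0209] [0.0402 0.0394 0.0056]
```

The ring follows exactly along x = 0.532. Pushing the remaining 64 mm.

>>> {"method": "servo_tool", "body": {"motion": [[0.65,-0.004,0,0,0,0,0],[0.65,-0.009,0,0,0,0,0],[0.65,-0.015,0,0,0,0,0],[0.65,-0.021,0,0,0,0,0],[0.65,-0.027,0,0,0,0,0],[0.65,-0.033,0,0,0,0,0],[0.65,-0.039,0,0,0,0,0],[0.65,-0.045,0,0,0,0,0],[0.65,-0.051,0,0,0,0,0],[0.65,-0.056,0,0,0,0,0],[0.65,-0.06,0,0,0,0,0],[0.65,-0.063,0,0,0,0,0],[0.65,-0.064,0,0,0,0,0],[0.65,-0.064,0,0,0,0,0],[0.65,-0.061,0,0,0,0,0]]}}

```text
clock: 12.98
position: [0.5325, -0.0705, 0.0123]
ee_rot: [0.708, 0.706, -0.0, 0.0]
ft_force: [0.3, -0.3, -0.2]
grip_width: 0.65
```

```bash
python3 look.py pics/w7.png | grep -v '^-'
```

```text
12.975 [ 0.5325 -0.0705  0.0123] [ 0.7081  0.7061 -0.0001  0.    ] 0.6498597433462419 [ 0.7295  0.5154 -0.8149  1.872   0.4565  0.951   1.2742]
ring 4753 [ 0.5318 -0.0678  0.0208] [0.0393 0.0395 0.0054]
```

Backed off from contact. Now raising clear and verifying.

>>> {"method": "servo_tool", "body": {"motion": [[0.65,0,0,-0.015,0,0,0],[0.65,0,0,-0.04,0,0,0],[0.65,0,0,-0.09,0,0,0],[0.65,0,0,-0.15,0,0,0],[0.65,0,-0.05,-0.19,0,0,0],[0.65,0,-0.1,-0.2,0,0,0],[0.65,0,-0.1,-0.2,0,0,0],[0.65,0,-0.1,-0.2,0,0,0]]}}

```text
clock: 14.02
position: [0.4329, -0.0705, 0.213]
ee_rot: [0.708, 0.706, -0.0, 0.001]
ft_force: [0.3, -0.2, 0.1]
grip_width: 0.652
```

```bash
python3 look.py pics/w8.png | grep -v '^-'; python3 - <<'E'
from h import *
np.set_printoptions(precision=4,suppress=True)
for n in ['top','side']:
    T=T_cw(n);im,d=eyes.camera(n)
    for t in ['rosin_tin','battery','spacer_1','plunger_top','card']: print(n,t,[(round(b['confidence'],2),w(T,b['point'])) for b in models.boxes_of(n,t)[:3]])
c=im[150:290,170:370];a=cv2.resize(c,(780,546))
cv2.imwrite('pics/side8.png',a)
E
```

```text
14.025 [ 0.4329 -0.0705  0.213 ] [ 0.7082  0.706  -0.0002  0.001 ] 0.6520293445967255 [ 1.0838 -0.0425 -0.9821  1.9082 -0.0355  1.2559  1.6809]
ring 750 [ 0.531  -0.0679  0.021 ] [0.0389 0.0372 0.0056]
top rosin_tin [(0.72, array([0.5381, 0.2182, 0.0219]))]
top battery [(0.62, array([ 0.7214, -0.1713,  0.0435]))]
top spacer_1 [(0.59, array([0.5853, 0.0609, 0.0396])), (0.56, array([ 0.4205, -0.2502,  0.0077])), (0.49, array([ 0.6846, -0.0672,  0.0135]))]
top plunger_top [(0.7, array([0.6475, 0.0628, 0.0923])), (0.29, array([0.59  , 0.0632, 0.0445]))]
top card [(0.62, array([ 0.5576, -0.0707,  0.0096]))]
side rosin_tin [(0.72, array([0.5415, 0.2108, 0.0275]))]
side battery [(0.61, array([ 0.7213, -0.1864,  0.0256]))]
side spacer_1 [(0.52, array([ 0.4216, -0.2532,  0.0109])), (0.5, array([ 0.6856, -0.0784,  0.0081])), (0.44, array([ 0.5353, -0.0736,  0.0262]))]
side plunger_top [(0.53, array([0.6497, 0.0606, 0.0845]))]
side card [(0.73, array([ 0.5516, -0.0768,  0.017 ]))]
```

View pics/w8.png

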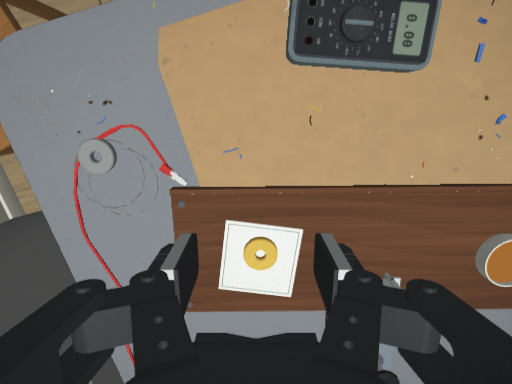

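View pics/side8.png

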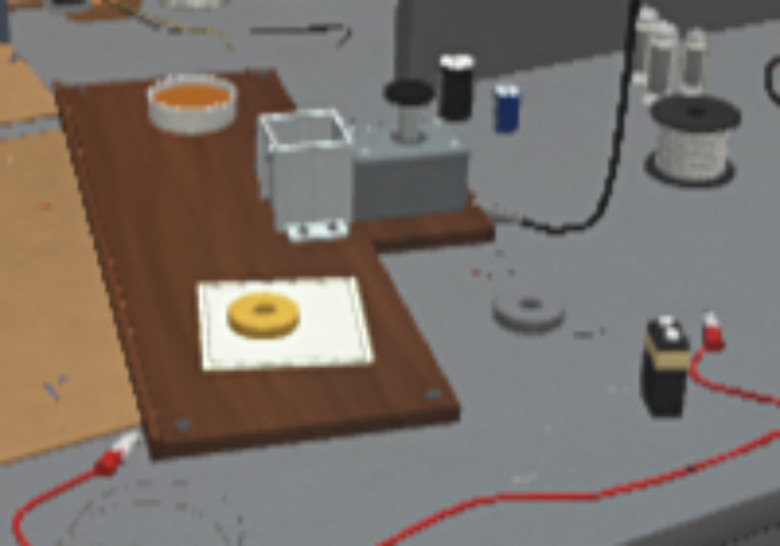

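Both pictures show the ring flat and fully inside the card: wrist at (261,253), side crop at (264,315). The plunger is up, and the tin and battery are in place.

```bash
python3 -c "
from h import *
print(ticket.hand_in())"
```

```text
the job is handed in; nothing more can be done
None
```

The job is done and handed in at about 14 s of the 48 s allowed. I pressed the plunger once with shut fingertips, to its stop at z≈0.067 m with 24 N. It came back up and one ring came out. I then slid that ring about 129 mm along the deck with the flat pad of one finger, never gripping or lifting it.

- **Ring:** it ended at about (0.531, -0.068). That is roughly 12 mm from the card centre at (0.543, -0.068), leaving about 13 mm of card beyond its edge. The wrist and side pictures both show it lying flat, wholly on the card.
- **Feeder:** the plunger is up. The stack's top dropped about one ring height, and no other ring shows outside the feeder. I did not count the three rings left in it.
- **Bystanders:** the tin and battery read within about 5 mm of where they started, which is about the networks' accuracy. The grey look-alike rings were not touched.
- **Checks that disagreed:** the top-camera network did not list the ring on the card. Both networks put the card's centre 9–19 mm farther in x than at the start, because the ring covers part of it. The pictures show the card unmoved.

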